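Press the lever of a shielded waste box open, push the spent vial in, shut the lid

TASK

The spent vial on the loading sill has to go into the shielded waste box without being picked up. Press the red lever paddle all the way down with your fingertips so that the heavy lid swings up and stays open by itself, push the vial along the sill until it drops into the box, then push the open lid over from behind so that it falls fully shut. Grasp and lift nothing, and leave the green-capped vial, the timer and the tweezers where they are.

Things in the scene. Friction and masses are not known exactly. Their poses are not given: they have to be found in the camera images.
- waste_box: Fixed white box, 150 x 150 mm, rim 150 mm high; origin at the centre of its underside, z up. Its front, with the loading sill, faces its -x; the lid hinge is at the back (+x), the lever runs along its +y side. Inside is an open well, 110 x 110 mm, walls 20 mm thick, floor 70 mm above the underside. A stop bracket stands behind the box, x up to 124 mm, 162 mm high.
- sill (a point): Middle of the steel loading sill's top, level with the rim (150 mm up), in front of the box's front wall. The sill is 93 mm long along the box's x and 60 mm wide; two rails 7 mm high and 33 mm apart between centres guide the vial along the box's +x, over the 20 mm front wall, into the well. This point lies 45 mm before the outside and 65 mm before the inside of that wall.
- lid (a joint): Angle of the heavy grey lid (154 x 154 x 24 mm, about 0.85 kg, yellow label on top, no handle), rad: 0 shut, 1.66 open against its stop, past the upright. Hinge axis along the box's y at x = 83 mm, z = 144 mm of the box. Above about 1.35 it leans back and stays open by itself; below that it falls shut, slowed by a damper in the hinge (1 to 2 s).
- lid_edge (a point): Middle of the lid's free edge (the front edge when shut), half-way through its thickness, 160 mm from the hinge axis. With the lid open it is the top edge, about 300 mm above the worktop, and the lid's outer (labelled) face looks away to the box's +x.
- lever (a joint): Angle of the lever, rad: 0 at rest (long end up), 0.53 with the paddle pressed fully down. Its short end lies under a roller beside the lid's hinge and lifts the lid; the paddle needs 10 to 17 N at first, less later. Pressed to 0.53 it carries the lid past the upright; then lid and lever stay as they are. As the lid falls shut the roller pushes the lever back up to 0.
- lever_paddle (a point): Centre of the top face of the red paddle (44 x 46 mm) on the long end of the lever. The lever's pivot lies 165 mm from it towards the box's +x, so the paddle moves on that arc: about 83 mm down from rest to fully pressed. Nothing is under it.
- vial_center (a point): Centre of the spent vial: red screw cap, 22 mm in diameter, 46 mm high, 20 g, standing upright on the sill between the guide rails. The centre is 23 mm above its underside.
- green_vial_center (a point): Centre of the loose green-capped vial (22 mm in diameter, 46 mm high) standing on the worktop beside the lever. To be left alone.
- timer_top (a point): Centre of the top of the loose white timer, 69 x 69 x 19 mm, on the worktop. To be left alone.
- tweezers_mid (a point): Middle of the loose white tweezers, 124 mm long and 8 mm thick, lying on the worktop in front of the sill. To be left alone.
Things that resemble listed ones, but are neither listed nor needed, are in the scene too. What is shaped like the part that bears vial_center but blue or orange is not meant.

How it is judged (in metres and radians):
On the way, in this order (a step that is already met when the one before it is completed fails the run):
1. the fingers press the lever's long end down and the lid rises on its short end (contact force between the fingers and lever above 0.5 N and value of joint lever above 0.15 rad and value of joint lid above 0.5 rad), for 0.05 s.
2. the lid stands open by itself, the lever let go (value of joint lid above 1.5 rad and contact force between the arm and lever below 0.05 N and contact force between the arm and lid below 0.05 N), for 0.2 s.
3. the spent vial lies in the well, the lid still open (x of vial_center in the frame of waste_box between -0.056 and 0.056 m and y of vial_center in the frame of waste_box between -0.056 and 0.056 m and height (world z) of vial_center below 0.125 m and value of joint lid above 1.4 rad), for 0.2 s.
At the end, for the whole second after the job is handed in: The lid is fully shut (within 0.03 rad), the lever is back up (within 0.03 rad), and the spent vial lies at rest inside the well of the box (x of vial_center in the frame of waste_box between -0.056 and 0.056 m and y of vial_center in the frame of waste_box between -0.056 and 0.056 m and height (world z) of vial_center below 0.125 m and value of joint each of lid, lever below 0.03 rad and velocity of joint lid below 0.05 rad/s and linear speed of spent_vial below 0.05 m/s); the robot touches nothing.
It fails at once if the spent vial is lifted (its centre more than 30 mm higher than it stood) (height (world z) of vial_center above 0.203 m).
It fails at once if the spent vial falls to the worktop (height (world z) of vial_center below 0.06 m).
It fails at once if the green-capped vial is moved more than 20 mm (distance of green_vial_center from where it was at the start of the episode above 0.02 m).
It fails at once if the timer is moved more than 20 mm (distance of timer_top from where it was at the start of the episode above 0.02 m).
It fails at once if the tweezers are moved more than 20 mm (distance of tweezers_mid from where it was at the start of the episode above 0.02 m).
It also fails if it takes over 51 s, if anything falls off the work surface, if the arm or the gripper's body presses on something with over 40 N, if the wrist force passes 120 N, or if a joint passes its speed limit or range.

ROBOT

A 6-joint arm with a two-finger parallel gripper is mounted at the origin on a cart in front of the work surface, level with it; the furniture and walls round the work are solid. World frame = base frame: x ahead of the robot, y to its left, z up, the work surface at z = 0. Lengths are in mm, angles in rad, forces in N, time in s.
With the tool pointing down it reaches from about 300 to 775 mm from the base axis. Payload 14.6 kg.
Tool frame: the origin (TCP) lies at the very end of the fingers, on their centre line; the grasp point (between the pads) lies 19 mm behind it (grip_point_offset is the distance from the TCP to the grasp point, in mm); z points along the fingers, y is the line along which they close (so a half turn about z gives the same grasp; the last joint's range is limited). The gripper opens to 94 mm and grips with 3 to 60 N. Pads are 16 mm wide; open, the fingers measure 119 mm over their backs; the gripper's body (75 mm by 177 mm) begins 78 mm behind the grasp point.
Start: joints at [-1.205, 0.3, 1.521, -0, 1.321, -0.067], TCP at [230.67, -499.28, 182.246] pointing down, gripper open.
Joint ranges: [-3.03, 3.03], [-0.79, 2.21], [0.23, 2.52], [-1.04, 4.18], [0, 3.07], [-2.55, 2.55]. Speed limits (rad/s): [2.22, 2.22, 2.57, 3.14, 3.14, 3.14].

INTERFACE

Orientations are given as [roll, pitch, yaw] about the fixed x, y, z axes, in that order (R = Rz(yaw) Ry(pitch) Rx(roll)).
In Python, from cell import read_state, camera, camera_info, sign_off, grip_point_offset gives the robot as it stands.
- The arm moves only by the shell command python3 -m handwheel 'ROWS' [FORCE]. ROWS is text: rows parted by semicolons, each of 5 numbers parted by spaces: the shift along the world's x, y, z in units of 40 mm (1.0 is 40 mm), then the turn about the world's z in units of 5 degrees (1.0 is 5 degrees), then the closure, from 0 (fully open) to 1 (shut). In form: dx dy dz yaw gripper; .... A call has 1 to 12 rows; each row shifts and turns the commanded pose from where the row before left it; what a row does not reach is not made up. A row lasts 1/12 s, in which the tool goes at most 41.7 mm and 7.16 degrees, less where a joint would pass 70% of its speed; a pose out of reach is approached as far as the arm can. A call is refused whole if a number of a shift passes 1 or a number of a turn 1, either way. A call with a gripper value outside its range is refused whole. The fingers move at their own pace and stop on an object; FORCE is the grip in N (left out, the last holds). Time passes only in rows, so rows that do not move let the fingers close. It gives the time, the measured TCP pose, the force, the opening and the grip force at its end, in the units of the state.
- read_state(): the state, without advancing time (a new reading comes with each control period).
- camera(name): name is "scene" or "top" or "wrist"; returns (picture, depth): 480x640x3 uint8, red, green, blue; 480x640 float32, mm along the optical axis (not along the pixel's ray), 0 where there is no reading.
- camera_info(name): a dict with "intrinsics" (3x3 intrinsics, pixels), "world_from_camera" (4x4, takes a point from camera to world coordinates). Camera axes: x right, y down, z forward; pixel columns grow to the right and rows downward; lengths in mm; the calibration is good to about 2 mm. A picture is of the moment at which its call begins: read the wrist's pose just before it. camera_info takes no time and is no camera call; for the wrist camera it gives the pose at the moment of the call.
- sign_off(): hands the job in; it is judged then, once.
The state is a dict: "clock": time; "joints": joint angles; "qd": joint speeds; "effort": joint torques, N m; "eef_pos": TCP position; "eef_rot": TCP orientation; "wrist_force": force on the tool from outside, world axes, zero at the start; "moment": the same for the moment, N m; "finger_gap": finger opening in mm; "finger_force": force on a finger pad.
Only numpy, scipy, OpenCV 4.12 (cv2) and the standard library are available. Lean on these libraries where they do the work, as an engineer would, in place of code of your own. Each camera call takes 0.05 s, during which the arm holds its last target. There are 200 camera calls.

## Working session

There is one attempt and no reset: what is moved stays moved. The work goes in short steps, Python scripts to look and compute and a shell command to move; the robot and the scene stay as the last step left them, time stands still between calls to the robot, and variables do not carry over. Pictures are saved under pics/ and viewed, at most 10 in all, crops included, and the job is handed in when it is done.

```bash
mkdir -p pics; ls
python3 - <<'E'
from cell import *
import cv2,numpy as np
for n in("scene","top"):
    p,d=camera(n);cv2.imwrite(f"pics/{n}0.png",p[...,::-1]);np.savez(f"{n}0.npz",p=p,d=d)
    i=camera_info(n);print(n,np.round(i["intrinsics"],1).tolist(),np.round(i["world_from_camera"],3).tolist())
print(read_state(), grip_point_offset)
E
```

```text
pics
scene [[460.0, 0.0, 328.5], [0.0, 460.0, 237.6], [0.0, 0.0, 1.0]] [[0.882, -0.34, 0.327, 252.483], [-0.472, -0.63, 0.617, -582.607], [-0.004, -0.698, -0.716, 777.638], [0.0, 0.0, 0.0, 1.0]]
top [[448.2, 0.0, 327.7], [0.0, 448.2, 241.7], [0.0, 0.0, 1.0]] [[0.01, -0.977, 0.211, 370.104], [-1.0, -0.01, 0.003, -31.787], [-0.001, -0.211, -0.977, 1017.807], [0.0, 0.0, 0.0, 1.0]]
{'clock': 0.1, 'joints': array([-1.20457524e+00,  3.00415730e-01,  1.52148788e+00, -6.26726170e-06,
        1.32070061e+00, -6.66226066e-02]), 'qd': array([-0.00034413, -0.00237576, -0.00093709,  0.00103006, -0.00178305,
       -0.00044949]), 'effort': array([ 2.73278038e-04, -5.32642758e+01, -3.53283691e+01,  7.08981394e-02,
        2.34978728e-02, -4.38114910e-05]), 'eef_pos': array([ 230.59552355, -499.05341308,  181.75613991]), 'eef_rot': array([-3.14058292e+00, -6.12862433e-05,  4.32845214e-01]), 'wrist_force': array([-0.52350078,  0.51605069,  0.18262925]), 'moment': array([-0.05245572,  0.02248708, -0.01264816]), 'finger_force': 0.0, 'finger_gap': 94.16414099681884} 18.8
```

View pics/scene0.png

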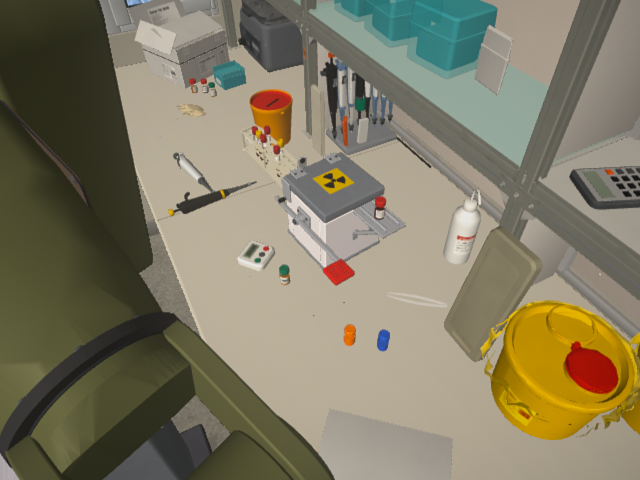

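View pics/top0.png

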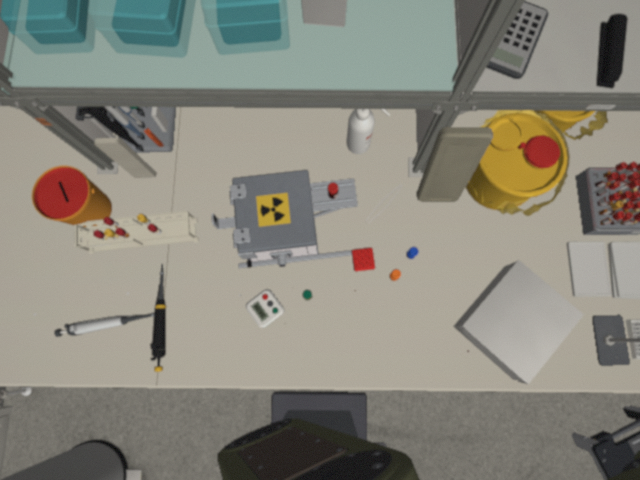

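The scene picture shows the box with its lid at (333,183) and the paddle at (339,271). The red-capped vial on the sill is at (380,205), the green vial at (285,275), the timer at (257,255) and the tweezers at (417,299).

Things that could be taken for the spent vial:
- rack vials at (265,135)
- far vials at (195,85)
- orange vial at (350,335)
- blue vial at (383,340)

By the description I choose the red cap on the sill, at scene (380,203) and top (333,189).

```bash
cat > h.py <<'E'
import numpy as np,cv2
from cell import *
def cloud(n,d):
    i=camera_info(n);K=i["intrinsics"];T=i["world_from_camera"]
    v,u=np.mgrid[:480,:640];c=np.stack([(u-K[0,2])/K[0,0]*d,(v-K[1,2])/K[1,1]*d,d],-1)
    return c@np.array(T)[:3,:3].T+np.array(T)[:3,3]
def blobs(p,lo,hi,mn=15):
    h=cv2.cvtColor(p,cv2.COLOR_RGB2HSV);m=cv2.inRange(h,lo,hi)
    n,l,s,c=cv2.connectedComponentsWithStats(m)
    return [(l==k,s[k],c[k]) for k in range(1,n) if s[k][4]>=mn]
E
python3 - <<'E'
from h import *
for n in("scene","top"):
    z=np.load(f"{n}0.npz");p,d=z["p"],z["d"];W=cloud(n,d)
    for name,lo,hi in(("red",(0,150,90),(8,255,255)),("red2",(172,150,90),(180,255,255)),("green",(65,80,30),(90,255,160)),("yellow",(20,150,100),(32,255,255))):
        for m,s,c in blobs(p,lo,hi):
            X=W[m&(d>0)]
            if len(X) and 200<np.median(X[:,0])<800 and abs(np.median(X[:,1]))<330: print(n,name,c.round(),s[4],np.median(X,0).round(),X.min(0).round(),X.max(0).round())
    # lid: points z 160..185 near box
    if n=="top":
        m=(W[...,2]>155)&(W[...,2]<190)&(W[...,0]>300)&(W[...,0]<700)&(W[...,1]>-20)&(W[...,1]<250)&(d>0)
        X=W[m];print("lidz",np.percentile(X[:,2],[5,50,95]))
        r=cv2.minAreaRect(X[:,:2].astype(np.float32));print(r,cv2.boxPoints(r))
        m=(W[...,2]>140)&(W[...,2]<160)&(W[...,0]>400)&(W[...,0]<650)&(W[...,1]>-120)&(W[...,1]<40)&(d>0)
        X=W[m];print("sill",len(X),X.min(0),X.max(0),np.median(X,0))
        m=(d>0)&(W[...,2]>300)&(abs(W[...,1])<400)&(W[...,0]<900)
        X=W[m];print("high",X.min(0),[ (a,X[(X[:,1]>a)&(X[:,1]<a+100)].min(0).round()) for a in range(-400,400,100) if ((X[:,1]>a)&(X[:,1]<a+100)).any()])
z=np.load("scene0.npz")["p"]
a=cv2.resize(z[150:310,240:440],None,fx=4,fy=3.75,interpolation=2);cv2.imwrite("pics/crop.png",a[...,::-1])
E
```

```text
scene red [380. 202.] 98 [652. -41. 195.] [644. -50. 170.] [664. -28. 199.]
scene red [265. 248.] 18 [457. 108.  19.] [453. 101.  16.] [464. 115.  23.]
scene red [338. 272.] 471 [ 525. -105.  124.] [ 503. -125.  115.] [551. -78. 128.]
scene green [257. 260.] 18 [428.  84.  19.] [423.  81.  16.] [433.  91.  20.]
scene green [284. 270.] 78 [461.  12.  45.] [452.   4.  34.] [471.  22.  49.]
scene yellow [333. 181.] 446 [614.  78. 176.] [581.  45. 173.] [649. 114. 179.]
scene yellow [171. 212.] 29 [302. 329.  20.] [297. 323.  12.] [307. 338.  26.]
top red [333. 189.] 76 [653. -39. 195.] [646. -45. 166.] [663. -31. 200.]
top red [363. 259.] 397 [ 528. -101.  124.] [ 506. -121.  119.] [551. -81. 128.]
top green [307. 294.] 49 [464.  15.  46.] [455.   8.  42.] [471.  23.  49.]
top yellow [273. 209.] 703 [616.  81. 176.] [584.  46. 170.] [648. 110. 180.]
lidz [170.98100952 174.96043114 177.85049181]
((613.251220703125, 88.37175750732422), (157.67681884765625, 228.5452423095703), 8.304887771606445) [[518.73395  190.05858 ]
 [551.7452   -36.090008]
 [707.7685   -13.315063]
 [674.75726  212.83353 ]]
sill 534 [544.59225839 -87.79212547 140.34002114] [649.98975699  39.82253926 159.89988209] [636.54405625 -33.26630711 150.62678926]
high [ 168.95705311 -399.99886468  300.0097861 ] [(-400, array([ 226., -400.,  305.])), (-300, array([ 753., -300.,  300.])), (-200, array([ 261., -200.,  305.])), (-100, array([ 244., -100.,  300.])), (0, array([195.,   0., 300.])), (100, array([169., 100., 300.])), (200, array([759., 200., 305.])), (300, array([760., 300., 305.]))]
```

View pics/crop.png

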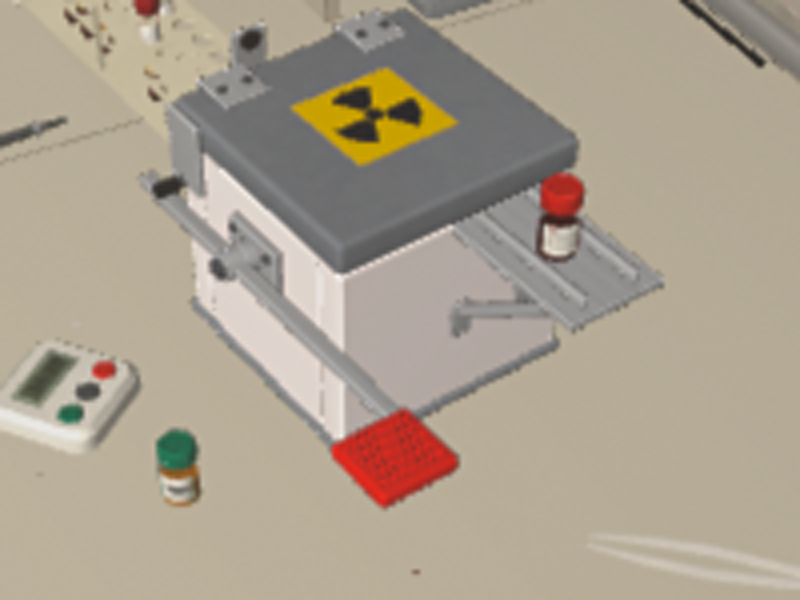

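Run:
```python
from h import *
z=np.load("top0.npz");p,d=z["p"],z["d"];W=cloud("top",d)
i=camera_info("top");K=i["intrinsics"];T=np.array(i["world_from_camera"])
def ray(uv,z):
    r=T[:3,:3]@np.array([(uv[0]-K[0,2])/K[0,0],(uv[1]-K[1,2])/K[1,1],1]);return T[:3,3]+r*(z-T[2,3])/r[2]
m,s,c=[b for b in blobs(p,(20,150,100),(32,255,255),300) if abs(b[2][0]-273)<8][0]
def rect(m,z):
    c=cv2.findContours(m.astype(np.uint8),0,2)[0];c=max(c,key=cv2.contourArea)
    q=np.array([ray(x,z)[:2] for x in c[:,0].astype(float)],np.float32);return cv2.minAreaRect(q)
print("label",rect(m,175))
h=cv2.cvtColor(p,cv2.COLOR_RGB2HSV)
m=(W[...,2]>166)&(W[...,2]<186)&(h[...,2]<150)|m
m&=(W[...,1]>-15)&(W[...,1]<190)&(W[...,0]>500)&(W[...,0]<720)
m=cv2.morphologyEx(m.astype(np.uint8),cv2.MORPH_OPEN,np.ones((15,15)))
print("lid",rect(m,175))
for b in blobs(p,(0,150,90),(8,255,255),50)+blobs(p,(172,150,90),(180,255,255),50):
    if abs(b[2][0]-363)<8: print("paddle",rect(b[0],124))
    if abs(b[2][0]-333)<8: print("cap",rect(b[0],190))
# high things near the workspace
X=W[(d>0)&(W[...,2]>230)&(W[...,0]>400)&(W[...,0]<900)&(abs(W[...,1])<350)]
for a in range(-350,350,50):
    Y=X[(X[:,1]>a)&(X[:,1]<a+50)]
    if len(Y): k=Y[:,0].argmin();print(a,Y[k].round())
```

```text
label ((616.4287719726562, 78.53409576416016), (59.40174865722656, 59.209556579589844), 7.410554885864258)
lid ((590.9108276367188, 105.66423034667969), (104.35346221923828, 87.9905776977539), 0.5619990229606628)
cap ((653.8258056640625, -37.70790100097656), (20.356340408325195, 13.59850788116455), 0.5348678827285767)
paddle ((528.4559326171875, -101.03224182128906), (41.681941986083984, 39.654212951660156), 7.743335723876953)
-350 [ 728. -311.  230.]
-300 [ 727. -267.  231.]
-250 [ 730. -245.  232.]
-200 [ 759. -199.  323.]
-150 [ 759. -141.  326.]
-100 [759. -80. 325.]
-50 [759. -40. 324.]
0 [759.  23. 323.]
50 [759.  95. 329.]
100 [759. 125. 325.]
150 [759. 152. 324.]
200 [759. 226. 327.]
250 [760. 276. 321.]
300 [760. 317. 324.]
```

Box: yaw about 97.6°, centre about (616,79). The cap at (654,-38) and the vial top at 196 match the sill height of 150 plus 46, so the vial is confirmed. Next I move over the paddle with the fingers closed.

```bash
python3 -m handwheel '.55 .75 0 1 1;.55 .75 0 1 1;.55 .75 0 1 1;.55 .75 0 1 1;.55 .75 0 1 1;.55 .75 0 1 1;.55 .75 0 1 1;.55 .75 0 1 1;.55 .75 0 1 1;.55 .75 0 1 1;.55 .75 0 1 1;.55 .75 0 1 1' 30
```

```text
clock: 1.1
eef_pos: [495.3, -137.5, 182.1]
eef_rot: [-3.141, -0.0, 1.484]
wrist_force: [0.1, -1.3, 0.0]
finger_gap: 17.6
finger_force: 0.0
```

```bash
python3 -m handwheel '.3 .3 0 .9 1;.3 .3 0 .8 1;.15 .1 0 .8 1;0 0 -.5 0 1;0 0 -.4 0 1;0 0 0 0 1'
python3 - <<'E'
from h import *
p,d=camera("scene");q,_=camera("top")
cv2.imwrite("pics/p1.png",np.hstack([cv2.resize(p[140:340,240:440],(400,400)),cv2.resize(q[140:340,240:440],(400,400))])[...,::-1])
print(read_state()["eef_pos"])
E
```

```text
clock: 1.6
eef_pos: [523.3, -110.7, 143.1]
eef_rot: [-3.137, -0.002, 1.698]
wrist_force: [-1.2, 1.1, -0.2]
finger_gap: 0.5
finger_force: 0.0
[ 524.50628124 -111.26193148  146.27537722]
```

View pics/p1.png

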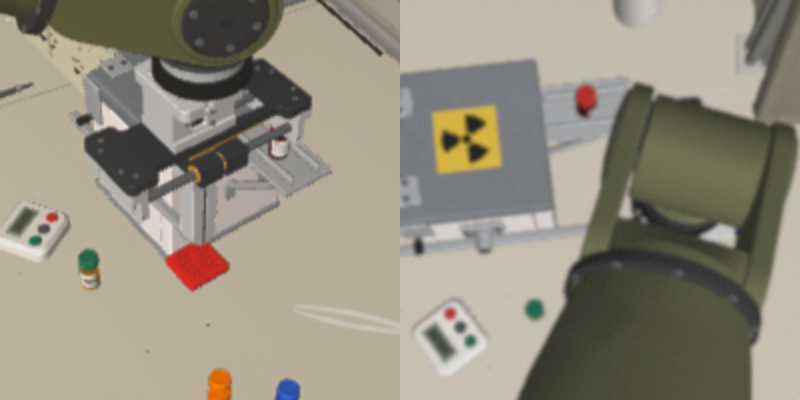

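The fingertips stand over the paddle, at left panel (198,265). The gripper body clears the sill and the vial. Now I press.

```bash
python3 -m handwheel '0 0 -.3 0 1;0 0 -.2 0 1;0 0 -.2 0 1;0 0 -.2 0 1;0 0 -.2 0 1;0 0 -.2 0 1;0 0 -.2 0 1;0 0 -.2 0 1'; python3 -m handwheel '0 0 -.2 0 1;0 0 -.2 0 1;0 0 -.2 0 1;0 0 -.1 0 1;0 0 0 0 1'
```

```text
clock: 2.37
eef_pos: [526.3, -112.0, 81.7]
eef_rot: [3.137, 0.002, 1.698]
wrist_force: [-5.8, 3.3, 36.3]
finger_gap: 0.6
finger_force: 17.0
clock: 2.78
eef_pos: [525.2, -111.1, 50.0]
eef_rot: [3.14, 0.0, 1.698]
wrist_force: [1.1, 1.5, 5.1]
finger_gap: 0.5
finger_force: 2.7
```

```bash
python3 -m handwheel '0 0 -.1 0 1;0 0 -.1 0 1;0 0 -.1 0 1;0 0 0 0 1';python3 -m handwheel '0 0 -.1 0 1;0 0 0 0 1;0 0 0 0 1'
python3 - <<'E'
from h import *
q,_=camera("scene");cv2.imwrite("pics/p2.png",q[60:360,140:540,::-1])
E
```

```text
clock: 3.12
eef_pos: [525.3, -111.2, 38.3]
eef_rot: [3.14, 0.0, 1.698]
wrist_force: [1.6, 0.6, 5.0]
finger_gap: 0.5
finger_force: 2.5
clock: 3.37
eef_pos: [525.4, -111.4, 34.6]
eef_rot: [3.14, 0.001, 1.698]
wrist_force: [2.1, 0.4, 5.0]
finger_gap: 0.6
finger_force: 2.3
```

View pics/p2.png

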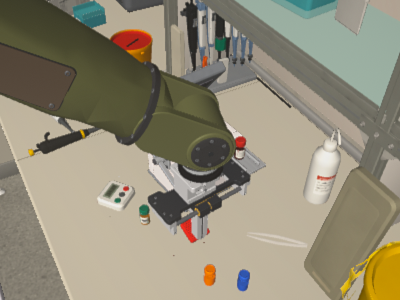

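The lid is rising (grey, behind the arm). The paddle still yields at 5 N, so I keep pressing to the stop.

```bash
python3 -m handwheel '0 0 -.1 0 1;0 0 0 0 1;0 0 0 0 1';python3 -m handwheel '0 0 -.1 0 1;0 0 0 0 1;0 0 0 0 1'; python3 -m handwheel '0 0 -.1 0 1;0 0 0 0 1;0 0 0 0 1'
```

```text
clock: 3.67
eef_pos: [525.4, -111.4, 30.6]
eef_rot: [3.14, 0.001, 1.698]
wrist_force: [1.4, 0.2, 4.5]
finger_gap: 0.7
finger_force: 2.2
clock: 3.92
eef_pos: [525.4, -111.4, 26.6]
eef_rot: [3.14, 0.001, 1.698]
wrist_force: [2.5, -0.3, 3.6]
finger_gap: 0.4
finger_force: 1.9
clock: 4.17
eef_pos: [525.4, -111.4, 22.6]
eef_rot: [3.14, 0.001, 1.698]
wrist_force: [2.5, -0.2, 5.4]
finger_gap: 0.4
finger_force: 2.5
```

Run:
```python
from h import *
for n in("scene","top"):
    p,d=camera(n);W=cloud(n,d)
    if n=="scene": cv2.imwrite("pics/p3.png",cv2.resize(p[140:340,220:440],(800,727),interpolation=2)[60:660,:,::-1])
    for b in blobs(p,(0,150,60),(8,255,255),10)+blobs(p,(172,150,60),(180,255,255),10):
        X=W[b[0]&(d>0)]
        if len(X) and 450<np.median(X[:,0])<680 and -150<np.median(X[:,1])<0: print(n,b[2],len(X),np.median(X,0).round(),X.min(0).round(),X.max(0).round())
    X=W[(d>0)&(W[...,0]>520)&(W[...,0]<690)&(W[...,1]>60)&(W[...,1]<230)&(W[...,2]>170)&(W[...,2]<330)]
    print(n,len(X),X.min(0),X.max(0),np.median(X,0)) if len(X) else 0
```

```text
scene [379.84693878 201.8877551 ] 98 [652. -41. 194.] [644. -49. 169.] [663. -27. 199.]
scene [327.52739726 293.        ] 146 [510. -90.  52.] [ 502. -110.   40.] [524. -76.  62.]
scene 1273 [554.40990887  88.22726876 172.96115307] [687.79585261 165.90756213 300.43186966] [633.31239584 106.61681447 286.49094584]
top [332.4691358  188.88888889] 81 [652. -37. 195.] [646. -45. 167.] [662. -31. 199.]
top 3268 [523.31433788  86.72932666 170.07321645] [688.56746506 191.65176885 301.08372706] [599.33875521 127.70129761 270.00981897]
```

View pics/p3.png

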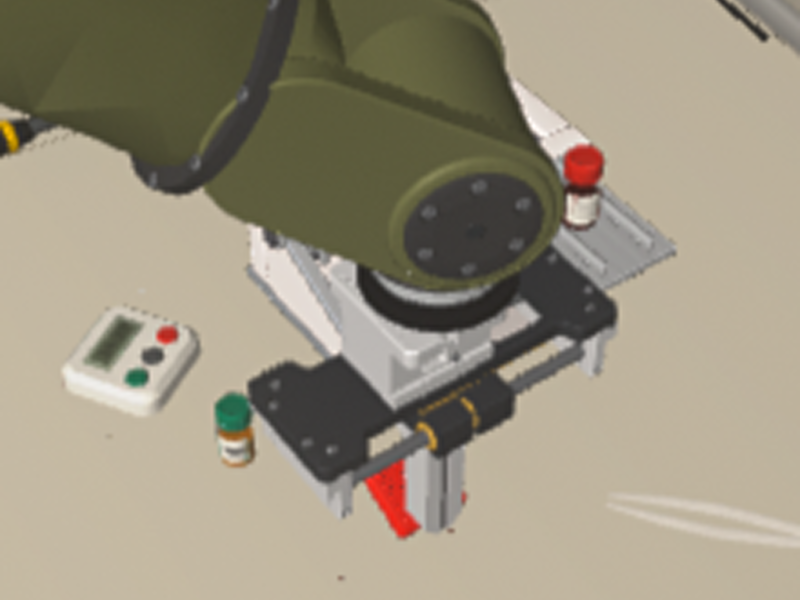

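The fingertip, at (440,525), sits at the outer end of the tilted paddle, whose tip is at (405,530). As the paddle swung in on its arc, the finger slid off that end. I'll lift, shift about 25 mm towards the pivot and press again.

```bash
python3 -m handwheel '0 -.3 .5 0 1;0 0 .9 0 1;0 0 .9 0 1;0 0 .9 0 1;-.1 .4 .4 0 1;0 .4 0 0 1;0 .2 0 0 1;0 0 0 0 1;0 0 0 0 1;0 0 0 0 1;0 0 0 0 1;0 0 0 0 1'; python3 -m handwheel '0 0 0 0 1;0 0 0 0 1;0 0 0 0 1;0 0 0 0 1;0 0 0 0 1;0 0 0 0 1;0 0 0 0 1;0 0 0 0 1;0 0 0 0 1;0 0 0 0 1'
python3 - <<'E'
from h import *
p,d=camera("scene");W=cloud("scene",d)
for b in blobs(p,(0,150,60),(8,255,255),10)+blobs(p,(172,150,60),(180,255,255),10):
        X=W[b[0]&(d>0)]
        if len(X) and 450<np.median(X[:,0])<680 and -150<np.median(X[:,1])<0: print(b[2],len(X),np.median(X,0).round(),X.min(0).round(),X.max(0).round())
X=W[(d>0)&(W[...,0]>520)&(W[...,0]<690)&(W[...,1]>0)&(W[...,1]<230)&(W[...,2]>170)&(W[...,2]<330)]
print(len(X),X.min(0),X.max(0),np.median(X,0)) if len(X) else 0
E
```

```text
clock: 5.27
eef_pos: [520.6, -83.8, 165.8]
eef_rot: [-3.141, -0.0, 1.697]
wrist_force: [-0.1, 1.1, 0.1]
finger_gap: 0.2
finger_force: 0.0
clock: 6.1
eef_pos: [520.7, -83.3, 166.2]
eef_rot: [3.142, 0.0, 1.698]
wrist_force: [0.2, -0.5, 0.2]
finger_gap: 0.6
finger_force: 0.0
[379.81 201.78] 99 [652. -41. 195.] [644. -49. 168.] [663. -28. 199.]
[338.14012739 271.61146497] 469 [ 526. -105.  124.] [ 503. -125.  115.] [551. -79. 129.]
520 [5.24628324e+02 2.04945259e-01 1.70038706e+02] [688.34396457 152.6434663  179.88050218] [626.53079981  44.42223451 174.75659255]
```

The lever is back at rest and the vial has not moved. Pressing again, this time following the arc.

```bash
python3 -m handwheel '.1 -.3 -.5 0 1;0 0 -.4 0 1;0 0 -.2 0 1;0 0 -.2 0 1;0 .03 -.2 0 1;0 .04 -.2 0 1;0 .04 -.2 0 1;0 .04 -.2 0 1;0 .04 -.2 0 1;0 .04 -.2 0 1;0 .04 -.2 0 1;0 0 0 0 1'; python3 -m handwheel '0 .04 -.15 0 1;0 .04 -.15 0 1;0 0 0 0 1;0 0 0 0 1'; python3 -m handwheel '0 0 -.1 0 1;0 0 0 0 1;0 0 0 0 1'
python3 - <<'E'
from h import *
p,d=camera("scene");W=cloud("scene",d)
X=W[(d>0)&(W[...,0]>520)&(W[...,0]<690)&(W[...,1]>0)&(W[...,1]<230)&(W[...,2]>200)&(W[...,2]<330)]
print(len(X),X.min(0),X.max(0),np.median(X,0)) if len(X) else 0
E
```

```text
clock: 7.15
eef_pos: [525.6, -85.1, 58.5]
eef_rot: [3.139, 0.002, 1.698]
wrist_force: [1.2, -4.3, 4.7]
finger_gap: 0.5
finger_force: 2.9
clock: 7.48
eef_pos: [525.2, -81.4, 46.7]
eef_rot: [3.14, 0.001, 1.698]
wrist_force: [1.0, -3.0, 2.1]
finger_gap: 0.6
finger_force: 1.9
clock: 7.73
eef_pos: [525.1, -80.7, 42.8]
eef_rot: [3.14, -0.0, 1.698]
wrist_force: [-0.6, 2.7, 6.8]
finger_gap: 0.6
finger_force: 3.2
516 [604.51971355  80.87662483 208.89618997] [689.30739634 134.8434669  293.71146702] [656.82755595  93.62403741 284.25352204]
```

Force is still low, so I keep pressing to the stop.

```bash
python3 -m handwheel '0 0 -.1 0 1;0 0 0 0 1;0 0 0 0 1'; python3 -m handwheel '0 0 -.1 0 1;0 0 0 0 1;0 0 0 0 1';python3 -m handwheel '0 0 -.1 0 1;0 0 0 0 1;0 0 0 0 1;0 0 0 0 1'
python3 - <<'E'
from h import *
p,d=camera("scene");W=cloud("scene",d)
cv2.imwrite("pics/p4.png",cv2.resize(p[140:340,220:440],(660,600),interpolation=2)[...,::-1])
X=W[(d>0)&(W[...,0]>520)&(W[...,0]<690)&(W[...,1]>0)&(W[...,1]<230)&(W[...,2]>200)&(W[...,2]<330)]
print(len(X),X.min(0),X.max(0),np.median(X,0)) if len(X) else 0
E
```

```text
clock: 8.03
eef_pos: [525.6, -81.5, 39.0]
eef_rot: [3.139, 0.001, 1.698]
wrist_force: [3.0, -3.0, 4.5]
finger_gap: 0.3
finger_force: 2.7
clock: 8.28
eef_pos: [525.7, -81.1, 35.1]
eef_rot: [3.139, 0.0, 1.698]
wrist_force: [1.6, 0.6, 6.2]
finger_gap: 0.5
finger_force: 3.0
clock: 8.62
eef_pos: [525.8, -81.2, 31.2]
eef_rot: [3.139, 0.001, 1.698]
wrist_force: [2.4, -0.6, 8.2]
finger_gap: 0.7
finger_force: 3.6
1144 [555.82615167 106.41881293 201.44531593] [685.38381866 158.06497435 304.60296712] [636.82640322 123.74019381 292.13163153]
```

View pics/p4.png

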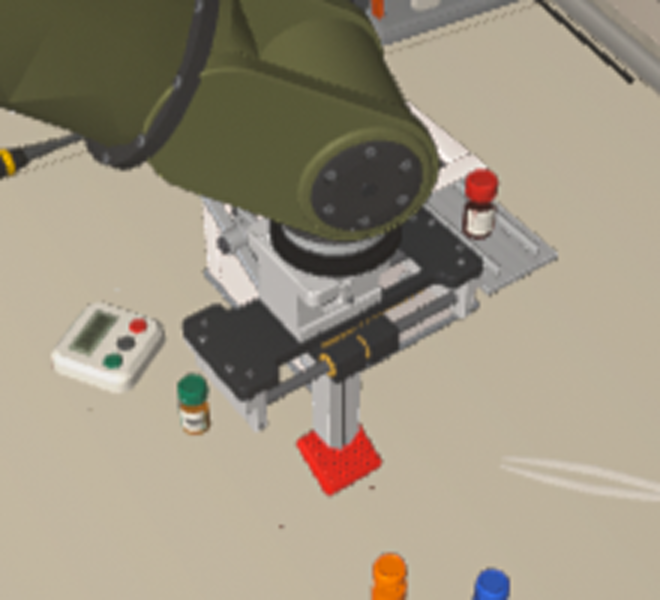

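The fingers sit squarely on the paddle (340,445) and the lid is nearly upright. Pressing on.

```bash
python3 -m handwheel '0 0 -.1 0 1;0 0 0 0 1;0 0 0 0 1'; python3 -m handwheel '0 0 -.1 0 1;0 0 0 0 1;0 0 0 0 1';python3 -m handwheel '0 0 -.1 0 1;0 0 0 0 1;0 0 0 0 1;0 0 0 0 1'
python3 - <<'E'
from h import *
p,d=camera("scene");W=cloud("scene",d)
X=W[(d>0)&(W[...,0]>520)&(W[...,0]<690)&(W[...,1]>0)&(W[...,1]<230)&(W[...,2]>200)&(W[...,2]<330)]
print(len(X),X.min(0),X.max(0),np.median(X,0)) if len(X) else 0
E
```

```text
clock: 8.92
eef_pos: [526.1, -81.4, 27.7]
eef_rot: [3.138, 0.001, 1.698]
wrist_force: [1.7, -2.0, 12.4]
finger_gap: 0.6
finger_force: 5.8
clock: 9.17
eef_pos: [526.6, -81.8, 24.4]
eef_rot: [3.137, 0.002, 1.698]
wrist_force: [0.3, -3.9, 18.5]
finger_gap: 0.1
finger_force: 8.9
clock: 9.5
eef_pos: [527.2, -82.2, 21.2]
eef_rot: [3.135, 0.003, 1.698]
wrist_force: [-0.1, -6.4, 25.6]
finger_gap: 0.4
finger_force: 12.4
1705 [531.37860609 132.52945285 200.03587778] [681.77010213 169.64666793 308.0072287 ] [627.55853325 148.14190241 284.81058556]
```

```bash
python3 -m handwheel '0 0 -.1 0 1;0 0 -.1 0 1;0 0 0 0 1;0 0 0 0 1;0 0 0 0 1;0 0 0 0 1;0 0 0 0 1'
python3 - <<'E'
from h import *
for n in("scene","top"):
    p,d=camera(n);W=cloud(n,d)
    X=W[(d>0)&(W[...,0]>520)&(W[...,0]<690)&(W[...,1]>0)&(W[...,1]<230)&(W[...,2]>200)&(W[...,2]<330)]
    print(len(X),X.min(0),X.max(0),np.median(X,0)) if len(X) else 0
E
```

```text
clock: 10.13
eef_pos: [531.0, -85.3, 17.0]
eef_rot: [3.126, 0.009, 1.698]
wrist_force: [1.8, -23.4, 51.9]
finger_gap: 0.7
finger_force: 28.0
1897 [527.1398295  139.44852057 200.28643393] [681.1103046  181.38911875 308.67154805] [624.27554831 154.63258897 283.14787139]
1820 [527.26926038 138.81577801 200.04364958] [682.29076648 179.12694891 308.86799544] [593.82766895 155.73008466 303.64521231]
```

The force of 52 N means the lever is on its stop, and the lid is past upright. Releasing.

```bash
python3 -m handwheel '0 0 .3 0 1;0 0 .4 0 1;0 0 .5 0 1;0 -.3 .8 0 1;0 -.5 .8 0 1;0 -.5 .8 0 1;0 -.5 .8 0 1;0 -.5 .8 0 1;0 0 .5 0 1;0 0 0 0 1;0 0 0 0 1'
python3 - <<'E'
from h import *
for n in("scene","top"):
    p,d=camera(n);W=cloud(n,d)
    X=W[(d>0)&(W[...,0]>520)&(W[...,0]<690)&(W[...,1]>0)&(W[...,1]<230)&(W[...,2]>200)&(W[...,2]<330)]
    print(len(X),X.min(0),X.max(0),np.median(X,0)) if len(X) else 0
    for b in blobs(p,(0,150,60),(8,255,255),10)+blobs(p,(172,150,60),(180,255,255),10):
        X=W[b[0]&(d>0)]
        if len(X) and 450<np.median(X[:,0])<680 and -150<np.median(X[:,1])<0: print(b[2],len(X),np.median(X,0).round(),X.min(0).round(),X.max(0).round())
E
```

```text
clock: 11.15
eef_pos: [524.8, -173.1, 238.4]
eef_rot: [3.141, 0.0, 1.698]
wrist_force: [-1.0, 0.6, -0.3]
finger_gap: 0.4
finger_force: 0.0
1470 [522.89048521 161.26823598 200.00536492] [674.75369048 189.52298604 292.28852443] [565.03752599 170.69082417 228.98413087]
[381.125      205.33333333] 24 [652. -46. 187.] [ 530. -205.  168.] [663. -30. 365.]
[331.36117381 291.7268623 ] 441 [523. -84.  39.] [ 500. -103.   23.] [548. -63.  52.]
2832 [524.76650875 163.23145643 200.06116726] [678.69156737 212.85738097 305.50396485] [594.48769654 181.02849672 286.17637746]
[332.51898734 188.74683544] 79 [653. -37. 195.] [646. -45. 168.] [663. -31. 199.]
[350.64583333 266.86458333] 287 [525. -81.  42.] [504. -99.  28.] [546. -63.  53.]
```

The lid stands open by itself, with its top at y≈165–210 and z≈305, and the paddle stays down. Next I go behind the vial with the fingers turned along the box's x.

```bash
python3 -m handwheel '.28 .18 0 -1 1;.28 .18 0 -1 1;.28 .18 0 -1 1;.28 .18 0 -1 1;.28 .18 0 -1 1;.28 .18 0 -1 1;.28 .18 0 -1 1;.28 .18 0 -1 1;.28 .18 0 -1 1;.28 .18 0 -1 1;.28 .18 0 -1 1;.28 .18 0 -1 1'; python3 -m handwheel '0 0 0 -1 1;0 0 0 -1 1;0 0 0 -1 1;0 0 0 -1 1;0 0 0 -1 1;0 0 0 -1 1;0 0 0 0 1;0 0 0 0 1'
```

```text
clock: 12.25
eef_pos: [659.2, -85.7, 236.3]
eef_rot: [-3.139, 0.002, 0.647]
wrist_force: [-0.3, 1.0, 0.3]
finger_gap: 0.5
finger_force: 0.0
clock: 12.92
eef_pos: [658.8, -86.3, 236.9]
eef_rot: [-3.141, 0.002, 0.131]
wrist_force: [-0.2, -0.3, 0.7]
finger_gap: 0.7
finger_force: 0.0
```

```bash
python3 -m handwheel '0 0 -.5 0 1;0 0 -.5 0 1;0 0 -.4 0 1;0 0 -.3 0 1;0 0 -.15 0 1;0 0 0 0 1;0 0 0 0 1';python3 - <<'E'
from h import *
p,d=camera("scene");q,_=camera("top")
cv2.imwrite("pics/p5.png",np.hstack([cv2.resize(p[120:280,300:460],(400,400)),cv2.resize(q[120:280,240:400],(400,400))])[...,::-1])
E
```

```text
clock: 13.5
eef_pos: [659.3, -86.8, 164.7]
eef_rot: [3.141, -0.0, 0.128]
wrist_force: [0.6, 0.1, 0.2]
finger_gap: 0.7
finger_force: 0.0
```

View pics/p5.png

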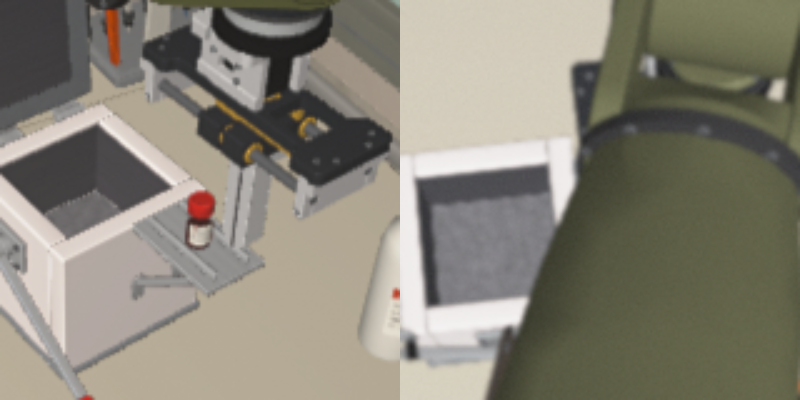

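The closed fingers (245,245) stand behind the vial (200,225) between the rails, and the well is open. I push along the box's +x.

```bash
python3 -m handwheel '-.013 .1 0 0 1;-.013 .1 0 0 1;-.013 .1 0 0 1;-.013 .1 0 0 1;-.013 .1 0 0 1;-.013 .1 0 0 1;-.013 .1 0 0 1;-.013 .1 0 0 1;-.013 .1 0 0 1;-.013 .1 0 0 1;-.013 .1 0 0 1;-.013 .1 0 0 1'
python3 - <<'E'
from h import *
p,d=camera("scene");W=cloud("scene",d)
for b in blobs(p,(0,150,60),(8,255,255),10)+blobs(p,(172,150,60),(180,255,255),10):
        X=W[b[0]&(d>0)]
        if len(X) and 550<np.median(X[:,0])<680 and -150<np.median(X[:,1])<90: print(b[2],len(X),np.median(X,0).round(),X.min(0).round(),X.max(0).round())
E
```

```text
clock: 14.6
eef_pos: [653.1, -38.6, 165.2]
eef_rot: [3.141, -0.002, 0.127]
wrist_force: [0.8, 0.4, -0.3]
finger_gap: 0.1
finger_force: 0.0
[370.17647059 196.05882353] 17 [644. -18. 194.] [642. -22. 186.] [650. -12. 198.]
```

```bash
python3 -m handwheel '-.013 .1 0 0 1;-.013 .1 0 0 1;-.013 .1 0 0 1;-.013 .1 0 0 1;-.013 .1 0 0 1;-.013 .1 0 0 1;-.013 .1 0 0 1;-.013 .1 0 0 1;-.013 .1 0 0 1;-.013 .1 0 0 1;-.013 .1 0 0 1;-.013 .1 0 0 1';python3 -m handwheel '-.013 .1 0 0 1;-.013 .1 0 0 1;0 0 0 0 1;0 0 0 0 1;0 0 0 0 1';  python3 - <<'E'
from h import *
for n in("scene","top"):
  p,d=camera(n);W=cloud(n,d)
  for b in blobs(p,(0,150,50),(8,255,255),6)+blobs(p,(172,150,50),(180,255,255),6):
        X=W[b[0]&(d>0)]
        if len(X) and 550<np.median(X[:,0])<680 and -150<np.median(X[:,1])<150: print(n,b[2],len(X),np.median(X,0).round(),X.min(0).round(),X.max(0).round())
E
```

```text
clock: 15.65
eef_pos: [646.6, 9.5, 164.3]
eef_rot: [3.142, -0.0, 0.127]
wrist_force: [-0.2, -0.3, 0.0]
finger_gap: 0.2
finger_force: 0.0
clock: 16.07
eef_pos: [645.6, 17.0, 164.2]
eef_rot: [3.142, 0.0, 0.127]
wrist_force: [-0.1, 0.5, -0.5]
finger_gap: 0.4
finger_force: 0.0
scene [362.59259259 196.94444444] 54 [646.  11. 169.] [640.   6. 157.] [655.  19. 174.]
```

Run:
```python
from h import *
p,d=camera("scene")
cv2.imwrite("pics/p6.png",cv2.resize(p[140:260,310:430],(600,600),interpolation=2)[...,::-1])
```

```text
(no output)
```

View pics/p6.png

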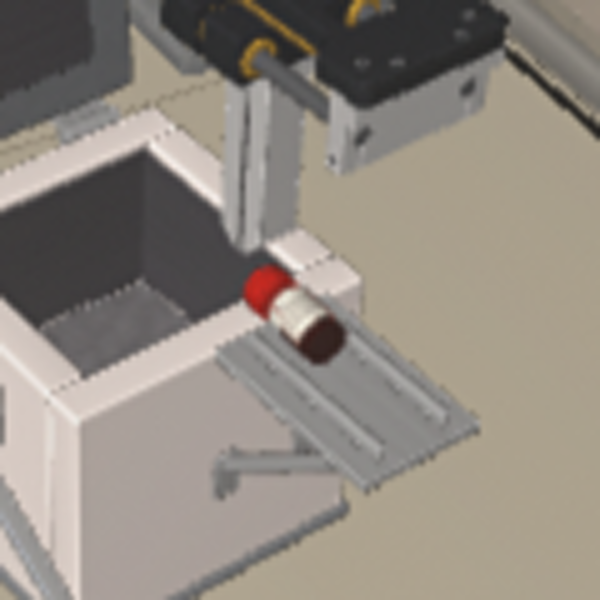

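The vial tipped forward and lies along the sill between the rails, cap at (268,290) and base at (325,335), with the finger ahead of it. I'll raise, go back behind it and push lower at its base.

```bash
python3 -m handwheel '-.02 .15 .1 0 1;0 .1 .5 0 1;0 0 .7 0 1;0 0 .5 0 1;.05 -.4 0 0 1;.05 -.5 0 0 1;.05 -.5 0 0 1;.05 -.5 0 0 1;.05 -.5 0 0 1;.05 -.1 0 0 1;0 0 0 0 1;0 0 0 0 1';  python3 - <<'E'
from h import *
for n in("scene",):
  p,d=camera(n);W=cloud(n,d)
  for b in blobs(p,(0,150,50),(8,255,255),6)+blobs(p,(172,150,50),(180,255,255),6):
        X=W[b[0]&(d>0)]
        if len(X) and 550<np.median(X[:,0])<680 and -150<np.median(X[:,1])<150: print(n,b[2],len(X),np.median(X,0).round(),X.min(0).round(),X.max(0).round())
  # everything lying on sill above 160
  X=W[(d>0)&(W[...,0]>625)&(W[...,0]<680)&(W[...,1]>-60)&(W[...,1]<30)&(W[...,2]>161)&(W[...,2]<185)]
  print(len(X),X.min(0).round(),X.max(0).round(),np.median(X,0).round())
E
```

```text
clock: 17.22
eef_pos: [656.7, -72.4, 235.9]
eef_rot: [-3.141, 0.0, 0.127]
wrist_force: [-0.3, 0.2, -1.0]
finger_gap: 0.6
finger_force: 0.0
scene [362.59259259 196.94444444] 53 [646.  11. 168.] [638.   7. 157.] [656.  20. 173.]
188 [638. -26. 161.] [664.  20. 175.] [649.  -8. 169.]
```

```bash
python3 -m handwheel '0 0 -.6 0 1;0 0 -.6 0 1;0 0 -.4 0 1;0 0 -.2 0 1;0 0 -.15 0 1;0 0 0 0 1;0 0 0 0 1'; python3 -m handwheel '-.02 .15 0 0 1;-.02 .15 0 0 1;-.02 .15 0 0 1;-.02 .15 0 0 1;-.013 .1 0 0 1;-.013 .1 0 0 1;-.013 .1 0 0 1;-.013 .1 0 0 1;-.013 .1 0 0 1;0 0 0 0 1';  python3 - <<'E'
from h import *
for n in("scene",):
  p,d=camera(n);W=cloud(n,d)
  for b in blobs(p,(0,150,50),(8,255,255),6)+blobs(p,(172,150,50),(180,255,255),6):
        X=W[b[0]&(d>0)]
        if len(X) and 550<np.median(X[:,0])<680 and -150<np.median(X[:,1])<150: print(n,b[2],len(X),np.median(X,0).round(),X.min(0).round(),X.max(0).round())
E
```

```text
clock: 17.85
eef_pos: [657.1, -72.6, 159.2]
eef_rot: [3.141, -0.001, 0.128]
wrist_force: [0.3, -0.1, -0.2]
finger_gap: 0.3
finger_force: 0.0
clock: 18.68
eef_pos: [650.9, -28.1, 158.3]
eef_rot: [-3.141, 0.0, 0.128]
wrist_force: [0.4, -0.3, -0.4]
finger_gap: 0.2
finger_force: 0.0
scene [362.59259259 196.94444444] 54 [646.  11. 168.] [639.   6. 156.] [657.  19. 174.]
```

```bash
python3 -m handwheel '-.013 .1 0 0 1;-.013 .1 0 0 1;-.013 .1 0 0 1;-.013 .1 0 0 1;0 0 0 0 1';  python3 - <<'E'
from h import *
for n in("scene",):
  p,d=camera(n);W=cloud(n,d)
  cv2.imwrite("pics/p7.png",cv2.resize(p[140:260,310:430],(600,600),interpolation=2)[...,::-1])
  for b in blobs(p,(0,150,50),(8,255,255),6)+blobs(p,(172,150,50),(180,255,255),6):
        X=W[b[0]&(d>0)]
        if len(X) and 550<np.median(X[:,0])<680 and -150<np.median(X[:,1])<150: print(n,b[2],len(X),np.median(X,0).round(),X.min(0).round(),X.max(0).round())
E
```

```text
clock: 19.15
eef_pos: [648.8, -12.0, 158.3]
eef_rot: [-3.142, -0.0, 0.128]
wrist_force: [0.4, -0.7, -0.0]
finger_gap: 0.8
finger_force: 0.0
scene [361.34285714 197.74285714] 34 [644.  13. 167.] [640.   6. 157.] [650.  19. 172.]
```

View pics/p7.png

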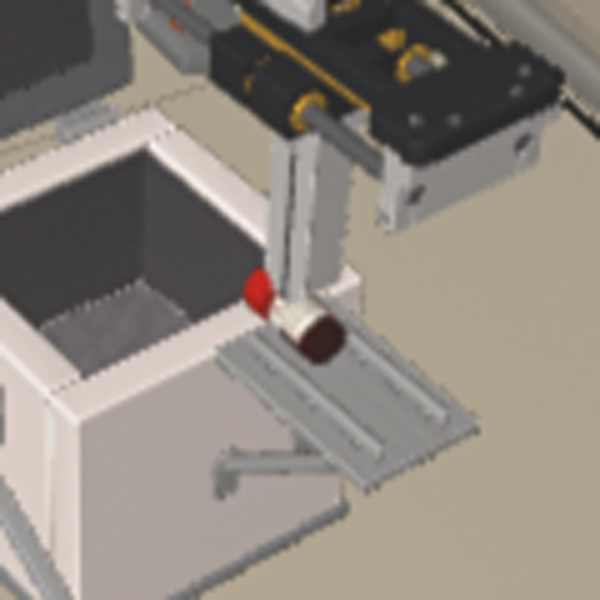

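Run:
```python
from h import *
s=read_state();print(s["eef_pos"].round(1),s["wrist_force"].round(1))
p,d=camera("scene");W=cloud("scene",d)
for u in(365,368,371,374):
    print(u,[(v,*W[v,u].round().astype(int)) for v in range(172,214,3)])
```

```text
[648.8 -12.4 158.3] [ 0.3 -0.2 -0.3]
365 [(172, np.int64(639), np.int64(-2), np.int64(243)), (175, np.int64(639), np.int64(-4), np.int64(237)), (178, np.int64(638), np.int64(-6), np.int64(232)), (181, np.int64(640), np.int64(-3), np.int64(222)), (184, np.int64(639), np.int64(-5), np.int64(216)), (187, np.int64(638), np.int64(-7), np.int64(210)), (190, np.int64(639), np.int64(-7), np.int64(202)), (193, np.int64(638), np.int64(-9), np.int64(196)), (196, np.int64(639), np.int64(-8), np.int64(188)), (199, np.int64(652), np.int64(10), np.int64(161)), (202, np.int64(643), np.int64(-3), np.int64(167)), (205, np.int64(649), np.int64(5), np.int64(150)), (208, np.int64(643), np.int64(-5), np.int64(152)), (211, np.int64(635), np.int64(-18), np.int64(157))]
368 [(172, np.int64(640), np.int64(-11), np.int64(249)), (175, np.int64(641), np.int64(-11), np.int64(241)), (178, np.int64(642), np.int64(-10), np.int64(233)), (181, np.int64(641), np.int64(-12), np.int64(228)), (184, np.int64(639), np.int64(-15), np.int64(223)), (187, np.int64(638), np.int64(-18), np.int64(218)), (190, np.int64(640), np.int
[... 1153 characters left out ...]
t64(-24), np.int64(256)), (175, np.int64(646), np.int64(-23), np.int64(247)), (178, np.int64(646), np.int64(-23), np.int64(240)), (181, np.int64(646), np.int64(-24), np.int64(234)), (184, np.int64(647), np.int64(-24), np.int64(226)), (187, np.int64(648), np.int64(-23), np.int64(218)), (190, np.int64(647), np.int64(-25), np.int64(213)), (193, np.int64(649), np.int64(-23), np.int64(203)), (196, np.int64(649), np.int64(-24), np.int64(196)), (199, np.int64(675), np.int64(11), np.int64(151)), (202, np.int64(656), np.int64(-17), np.int64(172)), (205, np.int64(652), np.int64(-23), np.int64(171)), (208, np.int64(652), np.int64(-24), np.int64(163)), (211, np.int64(652), np.int64(-25), np.int64(156))]
```

The depth shows the finger end at z≈180–186 while the TCP reads 158. So the real tip is about 20 mm above the reported TCP, and it is passing over the lying vial. I'll go back behind the vial and lower by that much.

```bash
python3 -m handwheel '0 0 .3 0 1;.05 -.4 .1 0 1;.06 -.5 0 0 1;.06 -.5 0 0 1;.03 -.2 0 0 1;0 0 -.4 0 1;0 0 -.2 0 1;0 0 -.15 0 1;0 0 -.1 0 1;0 0 0 0 1;0 0 0 0 1'; python3 -m handwheel '0 0 -.1 0 1;0 0 0 0 1;0 0 0 0 1'
python3 - <<'E'
from h import *
p,d=camera("scene");W=cloud("scene",d)
m=(d>0)&(abs(W[...,0]-655)<18)&(abs(W[...,1]+76)<16)&(W[...,2]>140)&(W[...,2]<260)
ys,xs=np.nonzero(m)
for u in range(xs.min(),xs.max()+1,2):
    k=ys[xs==u]; 
    if len(k): print(u,[(int(v),*W[v,u].round().astype(int).tolist()) for v in sorted(k)[-6:]])
E
```

```text
clock: 20.17
eef_pos: [657.0, -76.6, 140.6]
eef_rot: [3.142, -0.0, 0.128]
wrist_force: [0.4, 0.6, 0.2]
finger_gap: 0.3
finger_force: 0.0
clock: 20.42
eef_pos: [656.9, -76.8, 136.3]
eef_rot: [3.142, 0.0, 0.128]
wrist_force: [-0.6, 0.3, 0.7]
finger_gap: 0.2
finger_force: 0.0
378 [(225, 639, -60, 153), (227, 638, -62, 150)]
380 [(224, 642, -62, 155), (225, 640, -65, 157), (226, 640, -66, 155), (227, 641, -65, 151), (228, 640, -66, 149), (229, 638, -69, 151)]
382 [(226, 641, -70, 158), (227, 641, -71, 156), (228, 641, -72, 154), (229, 641, -72, 152), (230, 640, -73, 150), (231, 638, -76, 151)]
384 [(229, 641, -78, 157), (230, 642, -77, 153), (231, 642, -78, 151), (232, 640, -81, 152), (233, 638, -83, 152), (234, 638, -84, 150)]
386 [(231, 644, -81, 152), (232, 645, -81, 149), (233, 642, -84, 150), (234, 641, -86, 150), (235, 640, -88, 150), (236, 641, -87, 146)]
388 [(230, 651, -77, 149), (231, 649, -81, 151), (232, 648, -83, 149), (233, 646, -85, 150), (234, 645, -87, 150), (235, 645, -87, 146)]
390 [(229, 655, -78, 150), (230, 654, -80, 150), (231, 653, -82, 150), (232, 651, -85, 150), (233, 649, -87, 150), (234, 650, -86, 146)]
392 [(227, 661, -76, 151), (228, 661, -77, 149), (229, 659, -79, 149), (230, 656, -84, 153), (231, 656, -85, 150), (232, 655, -86, 150)]
394 [(226, 665, -77, 152), (227, 664, -78, 152), (228, 664, -79, 149), (229, 663, -81, 149), (230, 660, -85, 151), (231, 660, -85, 149)]
396 [(225, 671, -75, 151), (226, 670, -77, 150), (227, 669, -79, 150), (228, 667, -81, 150), (229, 665, -84, 151), (230, 666, -84, 147)]
398 [(220, 664, -87, 178), (221, 664, -88, 176), (222, 666, -86, 171), (227, 672, -81, 150), (228, 672, -82, 148), (229, 671, -83, 147)]
400 [(208, 666, -86, 207), (209, 666, -86, 204), (210, 666, -86, 202), (211, 667, -86, 199), (212, 665, -89, 199), (213, 666, -88, 195)]
```

```bash
python3 -m handwheel '-.02 .15 0 0 1;-.02 .15 0 0 1;-.02 .15 0 0 1;-.02 .15 0 0 1;-.02 .15 0 0 1;-.013 .1 0 0 1;-.013 .1 0 0 1;-.013 .1 0 0 1;-.013 .1 0 0 1;-.013 .1 0 0 1;-.013 .1 0 0 1;0 0 0 0 1';  python3 - <<'E'
from h import *
for n in("scene",):
  p,d=camera(n);W=cloud(n,d)
  for b in blobs(p,(0,150,50),(8,255,255),6)+blobs(p,(172,150,50),(180,255,255),6):
        X=W[b[0]&(d>0)]
        if len(X) and 550<np.median(X[:,0])<680 and -150<np.median(X[:,1])<150: print(n,b[2],len(X),np.median(X,0).round(),X.min(0).round(),X.max(0).round())
E
```

```text
clock: 21.47
eef_pos: [649.7, -22.1, 136.3]
eef_rot: [-3.141, -0.0, 0.128]
wrist_force: [0.5, -0.4, -0.8]
finger_gap: 0.2
finger_force: 0.0
scene [356.67241379 192.86206897] 58 [642.  29. 169.] [635.  23. 156.] [655.  37. 173.]
```

The vial is moving: its cap went from y 11 to 29. I continue.

```bash
python3 -m handwheel '-.013 .1 0 0 1;-.013 .1 0 0 1;-.013 .1 0 0 1;-.013 .1 0 0 1;-.013 .1 0 0 1;-.013 .1 0 0 1;-.013 .1 0 0 1;0 0 0 0 1;0 0 0 0 1;0 0 0 0 1;0 0 0 0 1';  python3 - <<'E'
from h import *
for n in("scene","top"):
  p,d=camera(n);W=cloud(n,d)
  for b in blobs(p,(0,150,30),(8,255,255),6)+blobs(p,(172,150,30),(180,255,255),6):
        X=W[b[0]&(d>0)]
        if len(X) and 550<np.median(X[:,0])<680 and -150<np.median(X[:,1])<150: print(n,b[2],len(X),np.median(X,0).round(),X.min(0).round(),X.max(0).round())
E
```

```text
clock: 22.43
eef_pos: [646.1, 4.9, 136.2]
eef_rot: [3.142, 0.0, 0.127]
wrist_force: [-0.7, -0.1, -0.0]
finger_gap: 0.5
finger_force: 0.0
```

```bash
python3 -m handwheel '0 -.1 .3 0 1;0 0 .8 0 1;0 0 1 0 1;0 0 1 0 1;0 0 1 0 1;0 0 1 0 1;0 0 0 0 1;0 0 0 0 1'
python3 - <<'E'
from h import *
for n in("scene","top"):
  p,d=camera(n);W=cloud(n,d)
  if n=="scene": cv2.imwrite("pics/p8.png",cv2.resize(p[100:300,220:420],(600,600),interpolation=2)[...,::-1])
  for b in blobs(p,(0,150,30),(8,255,255),6)+blobs(p,(172,150,30),(180,255,255),6):
        X=W[b[0]&(d>0)]
        if len(X) and 550<np.median(X[:,0])<680 and -150<np.median(X[:,1])<150: print(n,b[2],len(X),np.median(X,0).round(),X.min(0).round(),X.max(0).round())
  X=W[(d>0)&(W[...,0]>520)&(W[...,0]<690)&(W[...,1]>140)&(W[...,1]<230)&(W[...,2]>270)&(W[...,2]<330)]
  if len(X): print(n,len(X),X.min(0).round(),X.max(0).round(),np.median(X,0).round())
E
```

```text
clock: 23.2
eef_pos: [646.4, 0.8, 343.6]
eef_rot: [3.141, -0.005, 0.127]
wrist_force: [0.7, 0.2, -1.6]
finger_gap: 0.3
finger_force: 0.0
scene 1389 [522. 168. 270.] [677. 214. 304.] [594. 182. 291.]
top 1776 [524. 170. 270.] [678. 213. 306.] [597. 187. 300.]
```

View pics/p8.png

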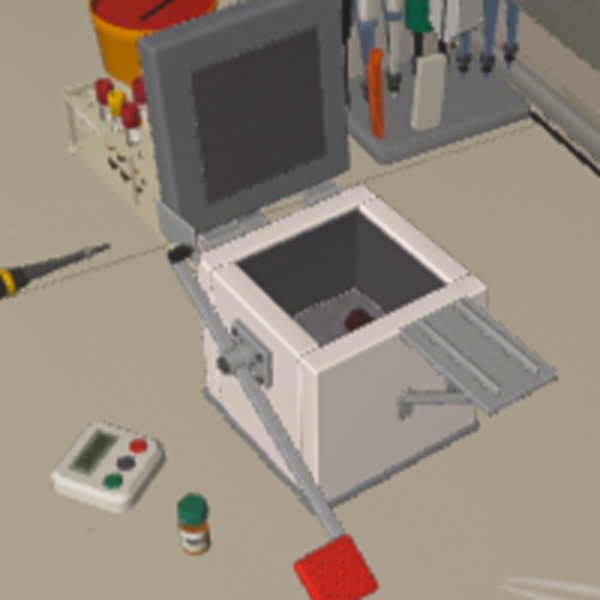

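The brown vial lies in the well, at (357,320), and the sill is empty. The lid is still open. Next I go over the lid and behind it.

```bash
python3 -m handwheel '-.19 .87 0 0 1;-.19 .87 0 0 1;-.19 .87 0 0 1;-.19 .87 0 0 1;-.19 .87 0 0 1;-.19 .87 0 0 1;-.19 .87 0 0 1;0 .2 0 0 1;0 0 0 0 1;0 0 0 0 1'
```

```text
clock: 24.13
eef_pos: [592.9, 252.2, 339.2]
eef_rot: [3.141, 0.002, 0.128]
wrist_force: [0.3, 0.2, -0.5]
finger_gap: 0.7
finger_force: 0.0
```

Run:
```python
from h import *
print(read_state()["joints"].round(2))
for n in("scene","top"):
  p,d=camera(n);W=cloud(n,d)
  X=W[(d>0)&(W[...,0]>520)&(W[...,0]<690)&(W[...,1]>140)&(W[...,1]<225)&(W[...,2]>270)&(W[...,2]<320)]
  if len(X): print(n,len(X),X.min(0).round(),X.max(0).round(),np.median(X,0).round())
```

```text
[ 0.35  0.48  0.92 -0.    1.74  1.79]
scene 1384 [522. 168. 270.] [678. 214. 305.] [593. 182. 291.]
top 1791 [525. 169. 270.] [678. 213. 306.] [597. 187. 300.]
```

```bash
python3 -m handwheel '0 0 -.5 0 1;0 0 -.6 0 1;0 0 -.5 0 1;0 0 -.4 0 1;0 0 0 0 1;.02 -.2 0 0 1;.02 -.2 0 0 1;.02 -.2 0 0 1;.02 -.2 0 0 1;.02 -.2 0 0 1;0 0 0 0 1';python3 -m handwheel '.02 -.2 0 0 1;.02 -.2 0 0 1;.02 -.2 0 0 1;.02 -.2 0 0 1;.02 -.2 0 0 1;0 0 0 0 1'
```

```text
clock: 25.15
eef_pos: [597.3, 211.1, 261.0]
eef_rot: [-3.141, -0.001, 0.126]
wrist_force: [0.4, 1.4, 0.6]
finger_gap: 0.5
finger_force: 0.7
clock: 25.65
eef_pos: [601.1, 170.9, 260.1]
eef_rot: [3.141, 0.0, 0.126]
wrist_force: [0.2, -0.0, -0.3]
finger_gap: 0.4
finger_force: 0.0
```

Force was seen at contact and is now gone, so the lid may already be falling. I follow a little further, then withdraw.

```bash
python3 -m handwheel '.02 -.2 0 0 1;.02 -.2 0 0 1;.02 -.2 0 0 1;.02 -.2 0 0 1;0 0 0 0 1;0 0 .8 0 1;0 0 .8 0 1;0 0 .5 0 1;0 0 0 0 1;0 0 0 0 1;0 0 0 0 1;0 0 0 0 1'; python3 -m handwheel '0 0 0 0 1;0 0 0 0 1;0 0 0 0 1;0 0 0 0 1;0 0 0 0 1;0 0 0 0 1;0 0 0 0 1;0 0 0 0 1;0 0 0 0 1;0 0 0 0 1;0 0 0 0 1;0 0 0 0 1';python3 - <<'E'
from h import *
p,d=camera("scene");W=cloud("scene",d)
for name,lo,hi in(("red",(0,150,60),(8,255,255)),("yellow",(20,150,100),(32,255,255)),("green",(65,80,30),(90,255,160))):
  for b in blobs(p,lo,hi,15):
    X=W[b[0]&(d>0)]
    if len(X) and 400<np.median(X[:,0])<680 and -150<np.median(X[:,1])<150: print(name,b[2].round(),len(X),np.median(X,0).round(),X.min(0).round(),X.max(0).round())
E
```

```text
clock: 26.65
eef_pos: [603.9, 140.7, 342.7]
eef_rot: [3.141, 0.002, 0.127]
wrist_force: [-0.0, -0.3, 0.7]
finger_gap: 0.6
finger_force: 0.0
clock: 27.65
eef_pos: [604.1, 140.7, 344.2]
eef_rot: [-3.142, -0.0, 0.127]
wrist_force: [0.4, 0.5, 0.3]
finger_gap: -0.0
finger_force: 0.0
red [265. 248.] 18 [457. 107.  19.] [453. 104.  17.] [463. 115.  22.]
red [338. 272.] 469 [ 525. -105.  124.] [ 504. -125.  114.] [551. -80. 128.]
yellow [303.  15.] 62 [586. 133. 493.] [582.  98. 489.] [591. 160. 496.]
yellow [323.  12.] 18 [620. 123. 493.] [618. 120. 489.] [624. 135. 497.]
yellow [304.  27.] 24 [580. 115. 481.] [576. 112. 472.] [590. 118. 486.]
yellow [333. 181.] 430 [614.  79. 176.] [580.  45. 172.] [648. 114. 180.]
green [257. 260.] 18 [428.  84.  19.] [424.  81.  17.] [434.  91.  22.]
green [284. 270.] 78 [462.  11.  45.] [452.   5.  32.] [471.  23.  49.]
```

The lid label is back at (614,79,176) and the paddle at z 124. The green vial and the timer are unmoved and the arm is clear, so I hand in.

```bash
python3 -m handwheel '0 0 0 0 1;0 0 0 0 1;0 0 0 0 1;0 0 0 0 1;0 0 0 0 1;0 0 0 0 1'; python3 -c "
from cell import sign_off;print(sign_off())"
```

```text
clock: 28.2
eef_pos: [604.1, 140.7, 344.2]
eef_rot: [-3.142, -0.0, 0.127]
wrist_force: [0.1, -0.4, -0.0]
finger_gap: 0.5
finger_force: 0.0
the job is handed in; nothing more can be done
None
```

The job is handed in, with no verdict returned: the spent vial is in the well, the lid is shut, the lever is back up, the green vial and timer have not moved, and I did not re-measure the tweezers; it took a second lever press and a second vial push, and I viewed 11 pictures, one over the limit of 10.

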